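# Put the fabric shaver away in its spring-lid case

### The arm

A 6-joint arm with a two-finger parallel gripper is mounted at the origin on the work surface. World frame = base frame: x ahead of the robot, y to its left, z up, the work surface at z = 0. Lengths are in mm, angles in rad, forces in N, time in s.
With the tool pointing down it reaches from about 275 to 1000 mm from the base axis. Payload 8.4 kg.
Tool frame: the origin (TCP) lies midway between the tips of the shut fingers; the grasp point (between the pads) lies 19 mm behind it; z points along the fingers, y is the line along which they close (so a half turn about z gives the same grasp; the last joint's range is limited). The gripper opens to 85 mm and grips with 20 to 120 N. Pads are 22 mm wide; open, the fingers measure 114 mm over their backs; the gripper's body (76 mm by 85 mm) begins 54 mm behind the grasp point. The pads swing forward as they close: fully open they stand 13 mm farther back than shut.
Start: joints at [1.119, 0.353, 1.633, -0, 1.155, -0.002], TCP at [271.74, 562.837, 231.281] pointing down, gripper open.
Joint ranges: [-2.63, 2.63], [-0.92, 2.1], [0.06, 2.66], [-1.3, 4.44], [0, 2.69], [-3.02, 3.02]. Speed limits (rad/s): [2.22, 2.22, 2.79, 3.14, 3.14, 3.14].

### API

Orientations are given as [roll, pitch, yaw] about the fixed x, y, z axes, in that order (R = Rz(yaw) Ry(pitch) Rx(roll)).
In Python, from rig import r gives the robot as it stands.
- The arm moves only by the shell command python3 -m inch 'ROWS' [OPENING] [FORCE]. ROWS is JSON, a list that holds one entry, the list of rows, each a list of 6 numbers: the shift along the tool's x, y, z scaled (see below), then the turn, a rotation vector about the tool's x, y, z scaled (see below). In form: [[[tx, ty, tz, wx, wy, wz], ...]]. A call has 1 to 8 rows; each row is the pose to reach, as a shift and turn from the pose commanded when the call began, along the tool's axes at that moment, turning the shorter way round; what a row does not reach only later rows make up. The controller multiplies each number of a shift by 20 cm and each number of a turn by pi rad. A row lasts 1/12 s, in which the tool goes at most 41.7 mm and 7.16 degrees, less where a joint would pass 70% of its speed; a pose out of reach is approached as far as the arm can. A call with a number of a shift or a turn outside -1 to 1 is refused whole. A call with a gripper value outside its range is refused whole. OPENING is the gripper's target within -1 to 1 (fully open at 1, half-way at 0, shut at -1), set as the call begins (- or left out, the last holds). The fingers move at their own pace and stop on an object; FORCE is the grip in N (left out, the last holds). Time passes only in rows, so rows that repeat a pose let the fingers close. It gives the time, the measured TCP pose, the force, the opening and the grip force at its end, in the units of the state.
- r.sense(): the state, without advancing time (a new reading comes with each control period).
- r.grab_frame(name): name is "scene" or "top" or "wrist"; returns the picture (384x512x3 uint8, red, green, blue); there is no depth.
- r.camera_info(name): a dict with "K" (3x3 intrinsics, pixels), "rvec" (rotation vector, rad) and "tvec" (3), from world to camera coordinates, as OpenCV has them; the wrist camera has in their place "mount" (4x4, takes a point from camera to tool coordinates, whose origin is the TCP and whose axes are the flange's). Camera axes: x right, y down, z forward; pixel columns grow to the right and rows downward; lengths in mm; the calibration is good to about 2 mm. A picture is of the moment at which its call begins: read the wrist's pose just before it. camera_info takes no time and is no camera call.
- r.sign_off(): hands the job in; it is judged then, once.
The state is a dict: "clock": time; "qpos": joint angles; "qvel": joint speeds; "joint_efforts": joint torques, N m; "eef_pos": TCP position; "tcp_rot": TCP orientation; "contact_force": force on the tool from outside, world axes, zero at the start; "wrist_torque": the same for the moment, N m; "opening": opening from 0.0 (shut) to 1.0 (fully open); "grasp_force": force on a finger pad.
Only numpy, scipy, OpenCV 4.12 (cv2) and the standard library are available. Lean on these libraries where they do the work, as an engineer would, in place of code of your own. Each camera call takes 0.05 s, during which the arm holds its last target. There are 200 camera calls.

### The job

The orange fabric shaver belongs in the blue and white spring-lid case under the drying rail: press the red button catch in its lid and keep a hand on the lid so that it comes up to fully open under control and never flies open. Then lay the shaver flat, right way up, on the floor of the case, without dropping it, and leave the lid standing open and everything else on the counter where it is.

Things in the scene. Friction and masses are not known exactly. Their poses are not given: they have to be found in the camera images.
- case: Case fixed to the counter, 150 mm (x) by 200 mm (y), white walls 6 mm thick with the rim 70 mm high. Origin: centre of its underside; own x runs from the hinge side to the catch side and points away from the robot within about 15 degrees
- button_top (a point): Centre of the top face of the red button catch, which sits in the lid near its free edge and moves with it: 20 mm deep (hinge to edge) by 50 mm wide, its middle 137 mm from the hinge axis. With the lid shut its top is 89 mm above the counter and 9 mm proud of the blue lid. It goes 7 mm straight into the lid, against 0.5 N at first and 1.6 N at the bottom
- catch (a joint): Travel of the red button, 0 = out, 0.007 = fully in (m). The catch lets go at 3 to 5 mm. The lid's spring (over 3 N at the button) beats the button's, so a lid let up slowly under the pressing tool keeps the button in and follows the tool; it latches again only if shut with the button out
- lid (a joint): Angle of the lid, 0 = shut and latched, 1.85 = fully open against its stop (rad). Its free edge swings up and over towards the robot. A spring of about 0.6 N m when shut and 0.12 N m when open throws it open when the catch lets go and nothing holds it (in about a fifth of a second); it stays open by itself
- lid_hinge (a point): Middle of the lid's hinge axis, on the robot's side of the case (case x -75 mm), 72 mm above the counter; axes as the case's. The hinge axis runs along the case's y
- lid_edge (a point): Middle of the lid's free edge on its upper (outer) face; moves with the lid. The lid is a blue plate 150 mm from hinge to free edge, 200 mm wide, 8 mm thick, its underside level with the hinge axis when shut; a white raised panel stands 12 mm above it from 20 to 108 mm from the hinge
- case_in (a point): Centre of the case's inner floor (a black rubber pad), 16 mm above the counter; axes as the case's. The space inside is 138 mm along x, 188 mm along y and 54 mm deep
- rail: Fixed level steel bar 18 mm thick, 420 mm long along its own y, axis 180 mm above the counter, on posts at y -195 and +195 mm; origin on the counter below the bar's middle. It crosses 27 mm beyond and 91 mm above the shut lid's button, so an upright gripper strikes it: come in leaning back towards the robot, fingers pointing away from it. Clothes pegs hang over 120 mm from its middle
- shaver_grip (a point): Centre of the fabric shaver's grip, half-way up (21 mm above what it lies on). Loose, 0.22 kg, 156 mm long along its own x: an orange handle 42 mm wide and 42 mm tall from x -75 to +25 mm, and a white round head 62 mm across and 46 mm tall centred at x = +50 mm. z is up; it lies on the counter to the left or the right of the case
- cup: Bystander: green open plastic dosing cup, 76 mm across, 70 mm tall, upright; origin under its middle
- detergent: Bystander: white bottle with orange label and blue cap, 90 mm across, 230 mm tall, upright; origin under its middle
- softener: Bystander: blue bottle with white cap, 76 mm across, 190 mm tall, upright; origin under its middle
- jar: Bystander: glass jar with steel lid, 68 mm across, 90 mm tall, upright; origin under its middle
- can: Bystander: spray can, 60 mm across, 150 mm tall, upright; origin under its middle
- brush: Bystander: small cleaning brush lying flat on the counter, between the robot and the case; origin under its middle
- shaver: The same shaver as a body; origin on its underside, below point shaver_grip

How it is judged (in metres and radians):
On the way, in this order (a step that is already met when the one before it is completed fails the run):
1. the lid has come fully open (value of joint lid above 1.65 rad), for 0.2 s.
2. the shaver lies flat inside the case (z of shaver_grip in the frame of case_in between 0 and 0.03 m and x of shaver_grip in the frame of case_in between -0.07 and 0.07 m and y of shaver_grip in the frame of case_in between -0.095 and 0.095 m and angle between shaver_grip's own z axis and vertical below 0.2 rad), for 0.2 s.
At the end, for the whole second after the job is handed in: The shaver lies at rest, flat and right way up (within 0.2 rad) on the floor of the case: its grip point less than 30 mm above the inner floor and within the walls; the lid stands open beyond 1.65 rad (all of step 2 and value of joint lid above 1.65 rad and linear speed of shaver below 0.03 m/s); the robot touches nothing.
It fails at once if the lid flies open (faster than 3 rad/s once it is more than 0.45 rad open) (value of joint lid above 0.45 rad and velocity of joint lid above 3 rad/s).
It fails at once if the shaver is dropped or thrown (faster than 0.7 m/s while not held, a fall of about 25 mm) (linear speed of shaver above 0.7 m/s and contact force between the fingers and shaver below 0.1 N).
It fails at once if a bystander is moved more than 50 mm or tipped over (distance of any of cup, detergent, softener, jar, can, brush from where it was at the start of the episode above 0.05 m or angle between any of cup, detergent, softener, jar, can's own z axis and vertical above 0.5 rad).
It also fails if it takes over 72 s, if anything falls off the work surface, if the arm or the gripper's body presses on something with over 40 N, if the wrist force passes 120 N, or if a joint passes its speed limit or range.

## Working session

There is one attempt and no reset: what is moved stays moved. The work goes in short steps, Python scripts to look and compute and a shell command to move; the robot and the scene stay as the last step left them, time stands still between calls to the robot, and variables do not carry over. Pictures are saved under pics/ and viewed, at most 14 in all, crops included, and the job is handed in when it is done.

```bash
mkdir -p pics; ls; python3 - <<'E'
from rig import r
import cv2,numpy as np
s=r.sense();print(s)
for n in("scene","top"):
    f=r.grab_frame(n);cv2.imwrite(f"pics/{n}0.png",f[:,:,::-1]);print(r.camera_info(n))
print(r.camera_info("wrist"))
E
```

```text
pics
{'clock': 0.0, 'qpos': array([ 1.11860131e+00,  3.53617387e-01,  1.63416594e+00,  4.99402099e-06,
        1.15520168e+00, -2.39625094e-03]), 'qvel': array([-0.00075758,  0.00100843, -0.00025329,  0.0005945 , -0.00015043,
        0.00010942]), 'joint_efforts': array([ 8.99250299e-04, -6.05224586e+01, -3.42073846e+01, -6.00477074e-05,
        9.00522340e-03,  2.64598037e-05]), 'eef_pos': array([271.52092958, 562.391687  , 230.56728839]), 'tcp_rot': array([-3.14020032e+00, -7.90249918e-06,  2.69179186e+00]), 'contact_force': array([-0.23149571,  0.18434415, -0.75298027]), 'wrist_torque': array([0.05190599, 0.00301968, 0.06967783]), 'grasp_force': 0.0, 'opening': 1.0018401129249759}
{'K': array([[423.87729073,   0.        , 251.93248261],
       [  0.        , 423.87729073, 189.01227308],
       [  0.        ,   0.        ,   1.        ]]), 'rvec': array([ 0.98715294,  2.30092766, -1.15981095]), 'tvec': array([ 356.54748338, -137.79140875, 1614.38428176])}
{'K': array([[364.79495313,   0.        , 262.09724656],
       [  0.        , 364.79495313, 199.49158816],
       [  0.        ,   0.        ,   1.        ]]), 'rvec': array([ 2.19158697, -2.15061078,  0.14799967]), 'tvec': array([ -19.82702277,  572.27225387, 1070.16864339])}
{'K': array([[314.52981741,   0.        , 251.2371155 ],
       [  0.        , 314.52981741, 184.24507261],
       [  0.        ,   0.        ,   1.        ]]), 'mount': array([[ 2.29580089e-04, -9.49673786e-01, -3.13240557e-01,
         8.02021000e+01],
       [ 9.99999971e-01,  1.95301654e-04,  1.40809420e-04,
         4.65417458e-01],
       [-7.25466157e-05, -3.13240580e-01,  9.49673804e-01,
        -1.43815646e+02],
       [ 0.00000000e+00,  0.00000000e+00,  0.00000000e+00,
         1.00000000e+00]])}
```

View pics/scene0.png

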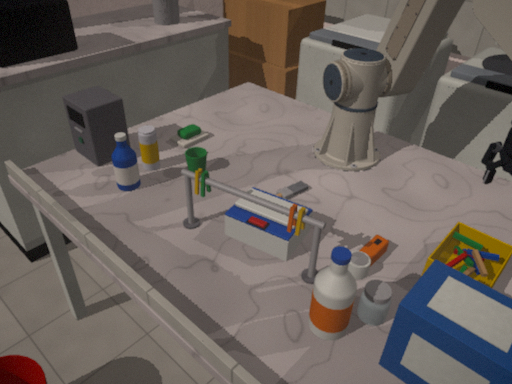

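View pics/top0.png

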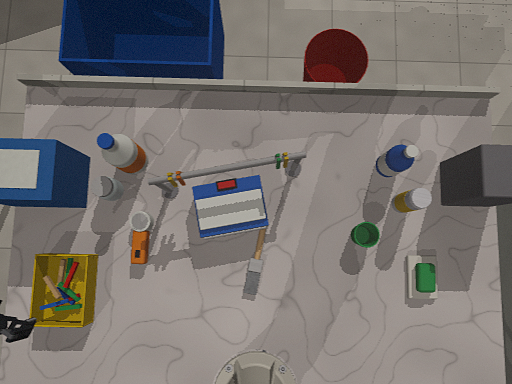

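The top view shows the case lid around (230,206) with its red button at (227,184), and the rail running behind it from (150,182) to (305,155). The shaver is on the left, with its handle at (139,247) and its head at (141,222) pointing away from the robot. The brush is at (255,270), the jar at (110,187) and the cup at (365,234).

```bash
cat > h.py <<'E'
import cv2,numpy as np
from rig import r
from scipy.spatial.transform import Rotation as R
def cam(n,s=None):
    c=r.camera_info(n)
    if n=="wrist":
        M=np.eye(4);M[:3,:3]=R.from_euler('xyz',s['tcp_rot']).as_matrix();M[:3,3]=s['eef_pos'];M=M@c['mount']
        return c['K'],M[:3,:3],M[:3,3]
    Q=cv2.Rodrigues(c['rvec'])[0];return c['K'],Q.T,-Q.T@c['tvec']
def ray(C,uv,z):
    K,Q,o=C;d=Q@np.linalg.solve(K,[uv[0],uv[1],1.]);return o+d*(z-o[2])/d[2]
def proj(C,p):
    K,Q,o=C;v=K@(Q.T@(np.array(p,float)-o));return v[:2]/v[2]
def mask(f,lo,hi,box):
    h=cv2.cvtColor(f,cv2.COLOR_RGB2HSV);m=cv2.inRange(h,np.array(lo),np.array(hi));b=np.zeros_like(m);x0,y0,x1,y1=box;b[y0:y1,x0:x1]=1
    return m*b
def rect(m):
    c=max(cv2.findContours(m,cv2.RETR_EXTERNAL,cv2.CHAIN_APPROX_NONE)[0],key=cv2.contourArea)
    return cv2.minAreaRect(c)
E
python3 - <<'E'
from h import *
C=cam("top");f=cv2.imread("pics/top0.png")[:,:,::-1].copy()
def show(n,m,z):
    q=rect(m);print(n,"c",ray(C,q[0],z).round(1),"corners",[ray(C,p,z)[:2].round(0).tolist() for p in cv2.boxPoints(q)])
show("lid",mask(f,(105,120,60),(128,255,255),(185,170,275,245)),80)
show("btn",mask(f,(172,130,80),(180,255,255),(210,175,245,195))|mask(f,(0,150,80),(6,255,255),(210,175,245,195)),89)
show("handle",mask(f,(5,150,120),(18,255,255),(125,225,158,270)),42)
show("head",mask(f,(0,0,150),(180,60,255),(128,208,156,233)),46)
show("cup",mask(f,(55,100,30),(90,255,255),(345,215,385,252)),60)
for n,p,z in(("rail L",(150,182),180),("rail R",(304,155),180),("brush",(255,270),10),("jar",(110,187),80),("det",(106,142),230)):print(n,ray(C,p,z).round(0))
g=cv2.resize(f[130:310,80:330],None,fx=3,fy=3,interpolation=cv2.INTER_CUBIC);cv2.imwrite("pics/c1.png",g[:,:,::-1])
E
```

```text
lid c [581.4  91.9  80. ] corners [[603.0, 197.0], [640.0, 2.0], [560.0, -13.0], [524.0, 181.0]]
btn c [608.4  96.9  89. ] corners [[613.0, 124.0], [623.0, 74.0], [604.0, 70.0], [594.0, 120.0]]
handle c [422.8 352.1  42. ] corners [[378.0, 373.0], [471.0, 371.0], [468.0, 331.0], [375.0, 333.0]]
head c [502.9 354.7  46. ] corners [[538.0, 388.0], [539.0, 326.0], [468.0, 322.0], [467.0, 383.0]]
cup c [ 472.1 -314.    60. ] corners [[471.0, -261.0], [525.0, -315.0], [473.0, -367.0], [420.0, -313.0]]
rail L [596. 288. 180.]
rail R [ 677. -116.  180.]
brush [360.   8.  10.]
jar [595. 431.  80.]
det [687. 388. 230.]
```

View pics/c1.png

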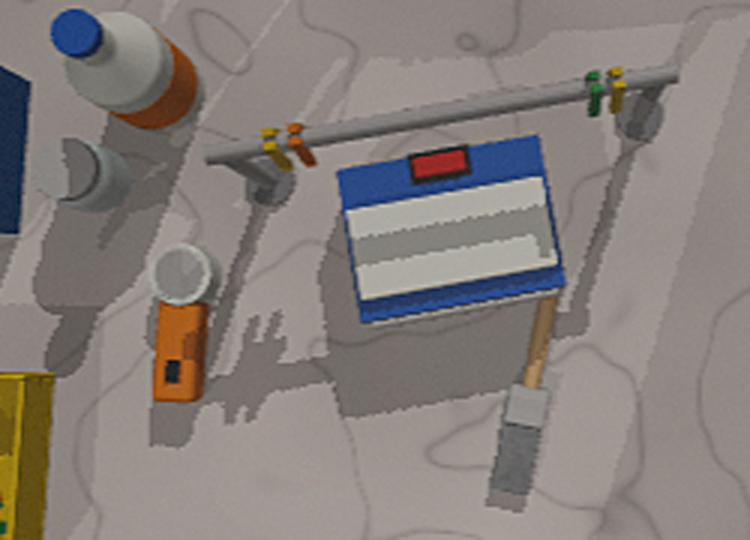

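```bash
cat >> h.py <<'E'
Y=np.radians(11.);cx=np.array([np.cos(Y),np.sin(Y),0]);cy=np.array([-np.sin(Y),np.cos(Y),0]);ez=np.array([0,0,1.])
btn=np.array([608.4,96.9,89.]);hinge=btn-137*cx-np.array([0,0,17.])
def lean(deg):
    a=np.radians(deg);return np.column_stack([cy,np.cos(a)*cx+np.sin(a)*ez,np.sin(a)*cx-np.cos(a)*ez])
def plan(p,Rt=None):
    s=r.sense();R0=R.from_euler('xyz',s['tcp_rot']).as_matrix();t=R0.T@(np.array(p)-s['eef_pos'])/200
    w=np.zeros(3) if Rt is None else R.from_matrix(R0.T@Rt).as_rotvec()/np.pi
    print("row",np.r_[t,w].round(4).tolist())
E
python3 - <<'E'
from h import *
print(hinge)
plan([535,83,215],lean(45))
E
```

```text
[473.91707587  70.75916763  72.        ]
row [-2.2284, -1.586, 0.0803, -0.2318, -0.1158, 0.28]
```

```bash
python3 -m inch '[[[-1,-0.72,0,-0.1,-0.05,0.12],[-1,-0.72,0,-0.1,-0.05,0.12],[-1,-0.72,0,-0.15,-0.07,0.18],[-1,-0.72,0,-0.23,-0.11,0.28],[-1,-0.72,0,-0.23,-0.116,0.28],[-1,-0.72,0,-0.23,-0.116,0.28],[-1,-0.72,0,-0.23,-0.116,0.28],[-1,-0.72,0,-0.23,-0.116,0.28]]]' -1 40
python3 - <<'E'
from h import *
print(r.sense()['qpos'].round(2))
plan([535,83,215],lean(45))
E
```

```text
clock: 0.77
eef_pos: [389.8, 341.7, 230.2]
tcp_rot: [2.561, 0.077, 1.992]
contact_force: [-0.1, 0.4, 0.6]
opening: 0.0
grasp_force: 0.0
[ 0.93 -0.01  2.23 -0.69  0.54  1.02]
row [-1.4668, 0.0082, 0.2323, -0.0622, -0.027, 0.072]
```

```bash
python3 -m inch '[[[-0.3,0,0.05,-0.062,-0.027,0.072],[-0.6,0,0.1,-0.062,-0.027,0.072],[-0.9,0,0.15,-0.062,-0.027,0.072],[-1,0,0.16,-0.062,-0.027,0.072],[-1,0,0.16,-0.062,-0.027,0.072],[-1,0,0.16,-0.062,-0.027,0.072],[-1,0,0.16,-0.062,-0.027,0.072]]]'
python3 - <<'E'
from h import *
print(r.sense()['qpos'].round(2))
plan([535,83,215],lean(45))
E
```

```text
clock: 1.35
eef_pos: [489.8, 162.6, 228.9]
tcp_rot: [2.373, 0.002, 1.764]
contact_force: [-1.0, -0.1, 0.1]
opening: 0.001
grasp_force: 0.0
[ 0.42 -0.06  2.4  -1.3   0.17  1.46]
row [-0.4336, 0.0556, 0.1512, -0.0053, 0.0, 0.0007]
```

```bash
python3 - <<'E'
from h import *
plan([520,80,220],lean(30))
E
```

```text
row [-0.434, 0.018, 0.08, 0.0781, 0.0001, 0.0007]
```

```bash
python3 -m inch '[[[0,0,0,0.03,0,0],[-0.1,0,0.02,0.078,0,0],[-0.2,0.01,0.04,0.078,0,0],[-0.32,0.02,0.06,0.078,0,0],[-0.434,0.018,0.08,0.078,0,0],[-0.434,0.018,0.08,0.078,0,0],[-0.434,0.018,0.08,0.078,0,0]]]'
python3 - <<'E'
from h import *
s=r.sense();print(s['qpos'].round(2))
plan([520,80,220],lean(30))
f=r.grab_frame("wrist");cv2.imwrite("pics/w1.png",f[:,:,::-1]);C=cam("wrist",s);print("btn expected px",proj(C,btn),"edge",proj(C,hinge+150*cx+8*ez))
E
```

```text
clock: 1.93
eef_pos: [511.6, 92.7, 218.3]
tcp_rot: [2.584, 0.038, 1.74]
contact_force: [-0.2, -0.4, 0.3]
opening: -0.003
grasp_force: 0.0
[ 0.21 -0.02  2.26 -0.16  0.35  0.17]
row [-0.0697, 0.0291, 0.0113, 0.0107, 0.0141, -0.0001]
btn expected px [263.05216519 172.45317534] edge [268.55112749 168.02795147]
```

View pics/w1.png

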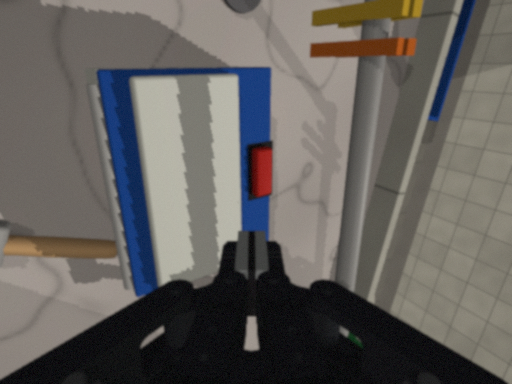

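The wrist view shows the button at (262,171) and I expected it at (263,172), so the estimate is confirmed. The shut finger tips at (252,240) are about 14 mm thick.

```bash
python3 - <<'E'
from h import *
z=lean(30)[:,2]
plan(btn+4*cx-25*z,lean(30))
E
```

```text
row [-0.0412, 0.0778, 0.6899, 0.0106, 0.0134, 0.0014]
```

```bash
python3 -m inch '[[[-0.04,0.078,0.05,0.01,0.013,0],[-0.04,0.078,0.2,0.01,0.013,0],[-0.04,0.078,0.35,0.01,0.013,0],[-0.04,0.078,0.5,0.01,0.013,0],[-0.04,0.078,0.62,0.01,0.013,0],[-0.04,0.078,0.69,0.01,0.013,0],[-0.04,0.078,0.69,0.01,0.013,0],[-0.04,0.078,0.69,0.01,0.013,0]]]'
python3 - <<'E'
from h import *
s=r.sense();print(s['qpos'].round(2),s['contact_force'])
plan(btn+4*cx-25*lean(30)[:,2],lean(30))
plan(btn+4*cx+[0,0,5],lean(30))
f=r.grab_frame("wrist");cv2.imwrite("pics/w2.png",f[:,:,::-1])
E
```

```text
clock: 2.65
eef_pos: [598.4, 95.5, 109.4]
tcp_rot: [2.616, 0.003, 1.759]
contact_force: [-0.2, -0.0, -0.6]
opening: 0.0
grasp_force: 0.0
[ 0.15  0.32  2.17  0.14  0.13 -0.18] [-0.16831663 -0.04414126 -0.57341929]
row [-0.0027, 0.01, -0.0014, 0.0007, 0.0014, -0.0004]
row [-0.0022, 0.0223, 0.102, 0.0007, 0.0014, -0.0004]
```

View pics/w2.png

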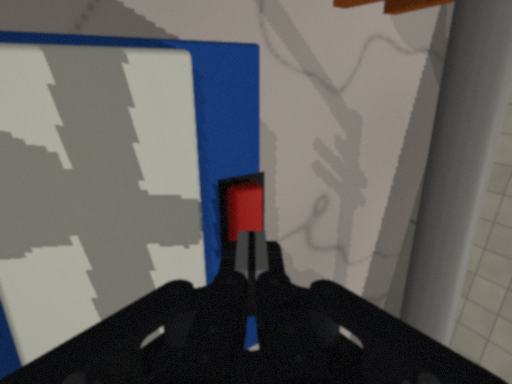

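Tip is right in front of the button at (245,207), and the rail clears. Descending to contact.

```bash
python3 -m inch '[[[0,0.02,0.05,0,0,0],[0,0.02,0.1,0,0,0],[0,0.0175,0.104,0,0,0],[0,0.015,0.109,0,0,0],[0,0.0125,0.113,0,0,0],[0,0.01,0.117,0,0,0],[0,0.01,0.117,0,0,0]]]'
python3 -m inch '[[[0,-0.0025,0.0043,0,0,0],[0,-0.005,0.0087,0,0,0],[0,-0.0075,0.013,0,0,0],[0,-0.0075,0.013,0,0,0],[0,-0.0075,0.013,0,0,0]]]'
```

```text
clock: 3.28
eef_pos: [612.5, 97.9, 91.4]
tcp_rot: [2.613, 0.004, 1.76]
contact_force: [0.4, 1.1, 2.3]
opening: -0.004
grasp_force: 0.6
clock: 3.7
eef_pos: [612.6, 97.9, 88.3]
tcp_rot: [2.613, 0.004, 1.76]
contact_force: [-1.1, 0.1, 3.5]
opening: -0.002
grasp_force: 1.5
```

```bash
python3 -m inch '[[[0,-0.0025,0.0043,0,0,0],[0,-0.005,0.0087,0,0,0],[0,-0.005,0.0087,0,0,0],[0,-0.005,0.0087,0,0,0]]]'
python3 -m inch '[[[0,-0.0025,0.0043,0,0,0],[0,-0.005,0.0087,0,0,0],[0,-0.005,0.0087,0,0,0],[0,-0.005,0.0087,0,0,0]]]'
```

```text
clock: 4.03
eef_pos: [612.7, 97.9, 86.2]
tcp_rot: [2.613, 0.004, 1.76]
contact_force: [-1.0, 0.2, 2.6]
opening: 0.003
grasp_force: 1.6
clock: 4.37
eef_pos: [612.9, 97.9, 84.6]
tcp_rot: [2.613, 0.004, 1.76]
contact_force: [-2.7, 1.0, 8.7]
opening: -0.001
grasp_force: 4.1
```

Bottomed at 8.7 N, so the catch is free. Next I work out the arc for letting the lid up.

```bash
cat > arc.py <<'E'
from h import *
phi=30.;L=lean(phi)
def tcp(t,u=141.,w=5.2):
    a=np.radians(t);d=abs(np.sin(np.radians(t-phi)))*w
    return hinge+u*(np.cos(a)*cx+np.sin(a)*ez)+(10+d)*(-np.sin(a)*cx+np.cos(a)*ez)
print(tcp(0).round(1))
th=[0,1,3,6,9,12,16,20,24]
while th[-1]<112: th.append(th[-1]+4)
for k in range(0,len(th)-1,8):
    b=tcp(th[k]);print(th[k],"->",[ (L.T@(tcp(t)-b)/200).round(3)[1:].tolist() for t in th[k+1:k+9]])
E
python3 arc.py
```

```text
[612.3  97.7  84.6]
0 -> [[0.005, -0.011], [0.014, -0.033], [0.027, -0.067], [0.037, -0.101], [0.046, -0.135], [0.056, -0.182], [0.062, -0.229], [0.065, -0.277]]
24 -> [[-0.0, -0.048], [-0.004, -0.097], [-0.011, -0.147], [-0.022, -0.197], [-0.036, -0.246], [-0.054, -0.294], [-0.075, -0.341], [-0.1, -0.385]]
56 -> [[-0.028, -0.043], [-0.058, -0.084], [-0.092, -0.122], [-0.128, -0.158], [-0.166, -0.191], [-0.207, -0.221], [-0.25, -0.248], [-0.294, -0.272]]
88 -> [[-0.046, -0.021], [-0.093, -0.038], [-0.141, -0.052], [-0.19, -0.062], [-0.24, -0.069], [-0.289, -0.073]]
```

```bash
python3 -m inch '[[[0,0.005,-0.011,0,0,0],[0,0.014,-0.033,0,0,0],[0,0.027,-0.067,0,0,0],[0,0.037,-0.101,0,0,0],[0,0.046,-0.135,0,0,0],[0,0.056,-0.182,0,0,0],[0,0.062,-0.229,0,0,0],[0,0.065,-0.277,0,0,0]]]'
python3 - <<'E'
from h import *
s=r.sense();print(s['qpos'].round(2))
f=r.grab_frame("scene");g=cv2.resize(f[120:300,150:390],None,fx=2.5,fy=2.5);cv2.imwrite("pics/s1.png",g[:,:,::-1])
E
```

```text
clock: 5.03
eef_pos: [595.8, 94.8, 139.6]
tcp_rot: [2.613, 0.004, 1.76]
contact_force: [0.3, 0.6, 2.6]
opening: -0.001
grasp_force: 1.3
[ 0.14  0.26  2.15  0.1   0.2  -0.13]
```

View pics/s1.png

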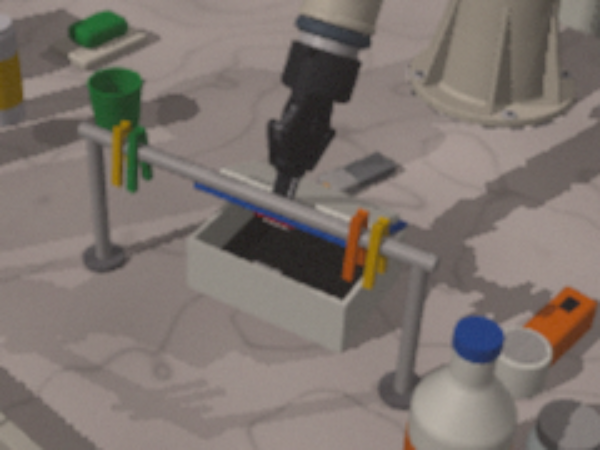

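The lid is partly open: the blue edge at (300,220) follows the fingers, with the red button under the tips at (280,217). Continuing along the arc.

```bash
python3 -m inch '[[[0,0,-0.048,0,0,0],[0,-0.004,-0.097,0,0,0],[0,-0.011,-0.147,0,0,0],[0,-0.022,-0.197,0,0,0],[0,-0.036,-0.246,0,0,0],[0,-0.054,-0.294,0,0,0],[0,-0.075,-0.341,0,0,0],[0,-0.1,-0.385,0,0,0]]]'
python3 - <<'E'
from h import *
s=r.sense();print(s['qpos'].round(2))
import arc
print(arc.tcp(56))
E
```

```text
clock: 5.75
eef_pos: [540.0, 84.4, 195.5]
tcp_rot: [2.614, 0.004, 1.76]
contact_force: [-0.5, -0.7, 1.3]
opening: 0.002
grasp_force: 0.9
[ 0.14  0.07  2.22  0.07  0.33 -0.11]
[612.3  97.7  84.6]
0 -> [[0.005, -0.011], [0.014, -0.033], [0.027, -0.067], [0.037, -0.101], [0.046, -0.135], [0.056, -0.182], [0.062, -0.229], [0.065, -0.277]]
24 -> [[-0.0, -0.048], [-0.004, -0.097], [-0.011, -0.147], [-0.022, -0.197], [-0.036, -0.246], [-0.054, -0.294], [-0.075, -0.341], [-0.1, -0.385]]
56 -> [[-0.028, -0.043], [-0.058, -0.084], [-0.092, -0.122], [-0.128, -0.158], [-0.166, -0.191], [-0.207, -0.221], [-0.25, -0.248], [-0.294, -0.272]]
88 -> [[-0.046, -0.021], [-0.093, -0.038], [-0.141, -0.052], [-0.19, -0.062], [-0.24, -0.069], [-0.289, -0.073]]
[541.32149558  83.86125957 195.76092374]
```

```bash
python3 -m inch '[[[0,-0.028,-0.043,0,0,0],[0,-0.058,-0.084,0,0,0],[0,-0.092,-0.122,0,0,0],[0,-0.128,-0.158,0,0,0],[0,-0.166,-0.191,0,0,0],[0,-0.207,-0.221,0,0,0],[0,-0.25,-0.248,0,0,0],[0,-0.294,-0.272,0,0,0]]]'
python3 - <<'E'
from h import *
s=r.sense();print(s['qpos'].round(2))
f=r.grab_frame("scene");g=cv2.resize(f[90:270,170:370],None,fx=2.5,fy=2.5);cv2.imwrite("pics/s2.png",g[:,:,::-1])
E
```

```text
clock: 6.42
eef_pos: [463.0, 69.8, 212.2]
tcp_rot: [2.614, 0.004, 1.76]
contact_force: [-1.5, -0.6, 0.9]
opening: 0.002
grasp_force: 0.7
[ 0.13 -0.1   2.34  0.08  0.38 -0.13]
```

View pics/s2.png

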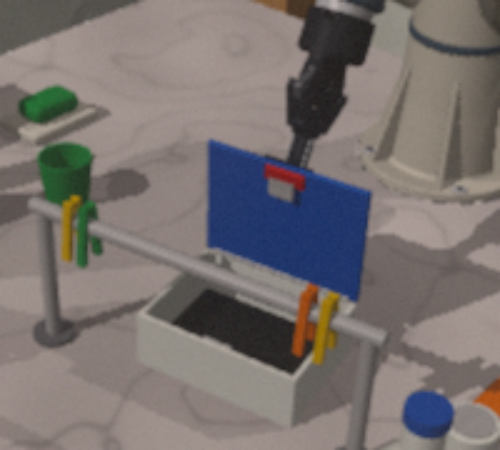

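The lid stands about upright, held by the tip at (300,160). Finishing the arc.

```bash
python3 -m inch '[[[0,-0.046,-0.021,0,0,0],[0,-0.093,-0.038,0,0,0],[0,-0.141,-0.052,0,0,0],[0,-0.19,-0.062,0,0,0],[0,-0.24,-0.069,0,0,0],[0,-0.289,-0.073,0,0,0],[0,-0.289,-0.073,0,0,0]]]'
python3 -c "
from h import *
print(r.sense()['qpos'].round(2))"
```

```text
clock: 7.05
eef_pos: [405.6, 58.8, 194.4]
tcp_rot: [2.616, 0.003, 1.76]
contact_force: [-0.5, -0.9, -0.5]
opening: -0.0
grasp_force: 0.0
[ 0.11 -0.18  2.45  0.11  0.35 -0.17]
```

```bash
cat >> h.py <<'E'
def down(yawdeg):
    a=np.radians(yawdeg);x=np.array([np.cos(a),np.sin(a),0]);z=-ez;return np.column_stack([x,np.cross(z,x),z])
E
python3 -m inch '[[[0,-0.08,-0.05,0,0,0],[0,-0.13,-0.1,0,0,0],[0,-0.13,-0.2,0,0,0],[0.1,-0.13,-0.3,0,0,0],[0.3,-0.13,-0.3,0,0,0],[0.5,-0.13,-0.3,0,0,0],[0.5,-0.13,-0.3,0,0,0]]]' 1
python3 - <<'E'
from h import *
print(r.sense()['qpos'].round(2))
f=r.grab_frame("scene");cv2.imwrite("pics/s3.png",f[:,:,::-1])
plan([440,352,180],down(181))
E
```

```text
clock: 7.63
eef_pos: [340.4, 133.9, 234.5]
tcp_rot: [2.616, 0.003, 1.758]
contact_force: [0.2, 0.1, -0.5]
opening: 0.976
grasp_force: 0.0
[ 0.53 -0.36  2.45 -0.32  0.58  0.57]
row [0.9566, 0.4567, 0.5857, 0.1396, 0.1166, -0.4354]
```

```bash
python3 -m inch '[[[0.2,0,0,0,0,0],[0.4,0,0,0.02,0.02,-0.07],[0.6,0.1,0.12,0.04,0.04,-0.14],[0.8,0.25,0.35,0.07,0.06,-0.21],[0.95,0.45,0.58,0.1,0.08,-0.28],[0.95,0.457,0.585,0.12,0.1,-0.36],[0.95,0.457,0.585,0.14,0.117,-0.435],[0.95,0.457,0.585,0.14,0.117,-0.435]]]'
python3 -m inch '[[[0,0,0,0,0,0]]]'
python3 - <<'E'
from h import *
print(r.sense()['qpos'].round(2))
plan([440,352,180],down(181))
E
```

```text
clock: 8.35
eef_pos: [443.5, 349.0, 174.0]
tcp_rot: [2.928, 0.087, 2.567]
contact_force: [-0.9, -0.3, 1.1]
opening: 1.001
grasp_force: 0.0
clock: 8.43
eef_pos: [441.8, 346.7, 175.4]
tcp_rot: [2.929, 0.088, 2.567]
contact_force: [-0.3, 0.6, 0.2]
opening: 1.002
grasp_force: 0.0
[ 0.67  0.21  1.99 -0.02  0.71 -0.32]
row [0.0199, 0.0219, -0.0207, 0.0573, 0.047, -0.1847]
```

```bash
python3 -m inch '[[[0.02,0.02,-0.02,0.02,0.015,-0.06],[0.02,0.02,-0.02,0.03,0.025,-0.1],[0.02,0.02,-0.02,0.045,0.035,-0.14],[0.02,0.02,-0.02,0.057,0.047,-0.185],[0.02,0.02,-0.02,0.057,0.047,-0.185],[0.02,0.02,-0.02,0.057,0.047,-0.185],[0.02,0.02,-0.02,0.057,0.047,-0.185]]]'
python3 - <<'E'
from h import *
s=r.sense();print(s['qpos'].round(2))
f=r.grab_frame("wrist");cv2.imwrite("pics/w3.png",f[:,:,::-1]);C=cam("wrist",s)
m=mask(f,(5,150,100),(18,255,255),(0,0,512,384));q=rect(m)
P=[ray(C,p,42)[:2].round(1).tolist() for p in cv2.boxPoints(q)];print("handle",ray(C,q[0],42).round(1),P)
plan([440,352,180],down(181))
E
```

```text
clock: 9.02
eef_pos: [437.1, 350.0, 181.0]
tcp_rot: [3.138, 0.004, -3.136]
contact_force: [-0.6, 0.7, 0.3]
opening: 1.001
grasp_force: 0.0
[ 0.67  0.31  1.83  0.    1.01 -0.9 ]
handle [421.2 354.2  42. ] [[471.2, 333.4], [376.3, 334.6], [376.1, 372.9], [470.9, 376.0]]
row [-0.0159, 0.0106, 0.0051, 0.001, 0.0011, -0.0036]
```

View pics/w3.png

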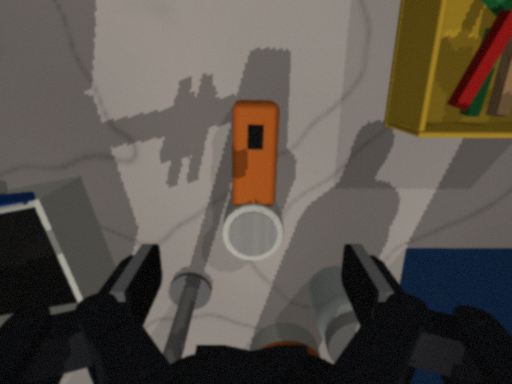

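View pics/s3.png

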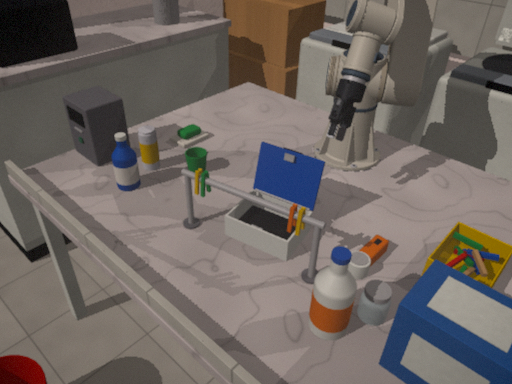

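The wrist view shows the handle axis running along column ~255 and the head at (252,232), so the grip point is about (451.5, 354.5). The scene view shows the lid standing fully open at (288,176).

```bash
python3 - <<'E'
from h import *
plan([454,354.5,5],down(181))
E
```

```text
row [-0.0829, 0.0199, 0.8804, 0.001, 0.0011, -0.0036]
```

```bash
python3 -m inch '[[[-0.083,0.02,0.15,0,0,-0.004],[-0.083,0.02,0.3,0,0,-0.004],[-0.083,0.02,0.45,0,0,-0.004],[-0.083,0.02,0.6,0,0,-0.004],[-0.083,0.02,0.74,0,0,-0.004],[-0.083,0.02,0.84,0,0,-0.004],[-0.083,0.02,0.88,0,0,-0.004],[-0.083,0.02,0.88,0,0,-0.004]]]'
python3 -m inch '[[[0,0,0,0,0,0],[0,0,0,0,0,0],[0,0,0,0,0,0],[0,0,0,0,0,0],[0,0,0,0,0,0],[0,0,0,0,0,0],[0,0,0,0,0,0],[0,0,0,0,0,0]]]' -1 40
```

```text
clock: 9.73
eef_pos: [452.7, 353.7, 3.6]
tcp_rot: [3.141, 0.0, -3.12]
contact_force: [-0.5, -0.9, -0.3]
opening: 0.995
grasp_force: 0.0
clock: 10.4
eef_pos: [455.0, 355.4, 6.7]
tcp_rot: [3.138, 0.004, -3.117]
contact_force: [-1.1, -0.9, 8.0]
opening: 0.491
grasp_force: 39.7
```

```bash
python3 -m inch '[[[0,0,-0.02,0,0,0],[0,0,-0.1,0,0,0],[0,0,-0.25,0,0,0],[0,0,-0.4,0,0,0],[0,0,-0.6,0,0,0],[0,0,-0.8,0,0,0],[0,0,-1,0,0,0],[0,0,-1,0,0,0]]]'
python3 -m inch '[[[0,0,-0.1,0,0,0],[0,0,-0.2,0,0,0],[0,0,-0.2,0,0,0]]]'
python3 - <<'E'
from h import *
s=r.sense();print(s['qpos'].round(2))
c=hinge+75*cx
plan([c[0],c[1],250],down(101))
f=r.grab_frame("scene");cv2.imwrite("pics/s4.png",f[30:330,100:500,::-1])
E
```

```text
clock: 11.07
eef_pos: [457.1, 357.1, 213.8]
tcp_rot: [3.132, 0.012, -3.117]
contact_force: [2.1, 2.3, -1.9]
opening: 0.488
grasp_force: 41.2
clock: 11.32
eef_pos: [455.0, 355.4, 248.8]
tcp_rot: [3.136, 0.007, -3.117]
contact_force: [1.2, 1.2, -1.8]
opening: 0.487
grasp_force: 41.2
[ 0.66  0.26  1.73  0.    1.15 -0.94]
row [-0.4289, -1.3627, -0.011, 0.003, 0.0005, 0.4468]
```

View pics/s4.png

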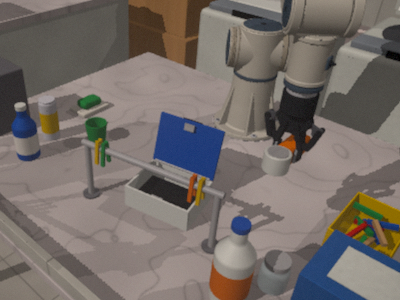

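The shaver is held level at (290,150), and the lid is still open.

```bash
python3 -m inch '[[[-0.03,-0.08,0,0,0,0.02],[-0.08,-0.2,0,0,0,0.055],[-0.12,-0.32,0,0,0,0.09],[-0.16,-0.44,0,0,0,0.125],[-0.2,-0.56,0,0,0,0.16],[-0.23,-0.66,0,0,0,0.195],[-0.25,-0.75,0,0,0,0.22],[-0.25,-0.75,0,0,0,0.22]]]'
python3 - <<'E'
from h import *
c=hinge+75*cx
plan([c[0],c[1],250],down(101))
E
```

```text
clock: 12.03
eef_pos: [507.3, 202.6, 243.0]
tcp_rot: [3.141, -0.0, 2.469]
contact_force: [-0.5, 0.3, -2.7]
opening: 0.493
grasp_force: 41.1
row [-0.5236, -0.334, -0.0351, 0.0001, -0.0, 0.2248]
```

```bash
python3 -m inch '[[[-0.06,-0.04,-0.01,0,0,0.03],[-0.15,-0.1,-0.02,0,0,0.065],[-0.25,-0.16,-0.03,0,0,0.1],[-0.35,-0.22,-0.03,0,0,0.135],[-0.44,-0.28,-0.03,0,0,0.17],[-0.5,-0.32,-0.03,0,0,0.2],[-0.52,-0.334,-0.03,0,0,0.225],[-0.52,-0.334,-0.03,0,0,0.225]]]'
python3 -m inch '[[[0,0,0,0,0,0],[0,0,0,0,0,0]]]'
python3 - <<'E'
from h import *
s=r.sense();print(s['qpos'].round(2))
c=hinge+75*cx
plan([c[0],c[1],100],down(101))
plan([c[0],c[1],30],down(101))
f=r.grab_frame("top");cv2.imwrite("pics/t4.png",cv2.resize(f[120:300,130:330],None,fx=3,fy=3)[:,:,::-1])
E
```

```text
clock: 12.7
eef_pos: [547.6, 88.1, 249.2]
tcp_rot: [3.141, -0.002, 1.765]
contact_force: [-1.0, -0.2, -2.6]
opening: 0.491
grasp_force: 41.1
clock: 12.87
eef_pos: [547.4, 89.5, 249.8]
tcp_rot: [3.14, -0.002, 1.772]
contact_force: [-0.4, -0.2, -2.6]
opening: 0.489
grasp_force: 41.2
[ 0.16  0.23  1.77  0.    1.15 -0.04]
row [-0.0236, -0.0047, 0.7491, 0.0004, -0.0007, 0.003]
row [-0.0244, -0.0052, 1.0991, 0.0004, -0.0007, 0.003]
```

View pics/t4.png

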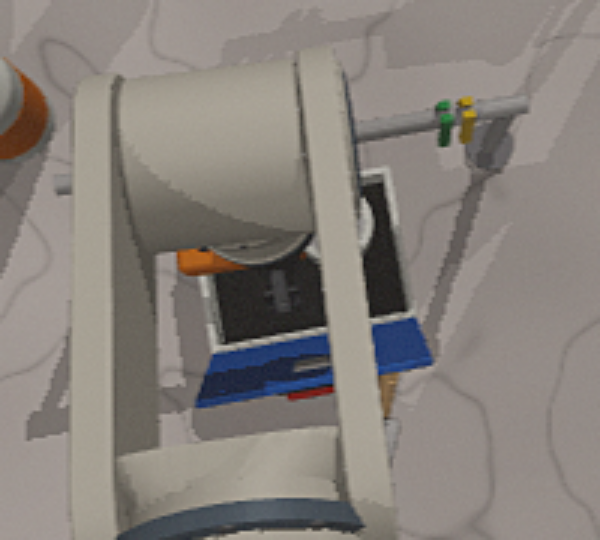

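The top view shows the shaver over the case, with the handle at (210,260) and the head at (345,225). The forearm passes above the lid at (315,360), so I check its clearance with a quick kinematic fit.

```bash
python3 - <<'E'
from h import *
D=[(.353617,1.634166,0,624.5,230.6),(.31,1.83,0,559.9,181),(.26,1.73,0,577.2,248.8),(.23,1.77,0,554.7,249.8),(.26,2.15,30,603.3,139.6),(.07,2.22,30,546.6,195.5),(-.1,2.34,30,468,212.2),(-.18,2.45,30,409.8,194.4)]
A=[];b=[]
for q2,q3,l,rr,z in D:
    l=np.radians(l);t=q2+q3
    A+=[[1,np.sin(q2),np.sin(t),np.cos(t),0,np.sin(l)],[0,np.cos(q2),np.cos(t),-np.sin(t),1,-np.cos(l)]];b+=[rr,z]
x,res,_,sv=np.linalg.lstsq(np.array(A),np.array(b),rcond=None);print(x.round(0),res,sv.round(2))
a1,l1,l2,e,h,L=x
from scipy.optimize import fsolve
def fk(q,z):
    t=sum(q);return [a1+l1*np.sin(q[0])+l2*np.sin(t)+e*np.cos(t)-554,h+l1*np.cos(q[0])+l2*np.cos(t)-e*np.sin(t)-L-z]
q=fsolve(fk,[.4,2],args=(25,));t=sum(q);print(q,t,"wrist z",25+L,"axis height 115 back",25+L-115*np.cos(t)/np.sin(t))
E
```

```text
[ -1. 566. 496.  55. 294. 340.] [31.87120551] [5.53 4.07 0.84 0.38 0.23 0.08]
[0.52496399 1.93012704] 2.4550910288099574 wrist z 364.5478052741395 axis height 115 back 504.88213492233893
```

Plenty of clearance. Lowering.

```bash
python3 -m inch '[[[-0.024,-0.005,0.1,0,0,0.003],[-0.024,-0.005,0.25,0,0,0.003],[-0.024,-0.005,0.4,0,0,0.003],[-0.024,-0.005,0.55,0,0,0.003],[-0.024,-0.005,0.7,0,0,0.003],[-0.024,-0.005,0.82,0,0,0.003],[-0.024,-0.005,0.9,0,0,0.003],[-0.024,-0.005,0.9,0,0,0.003]]]'
python3 -m inch '[[[0,0,0,0,0,0]]]'
python3 - <<'E'
from h import *
c=hinge+75*cx
plan([c[0],c[1],27],down(101))
f=r.grab_frame("scene");cv2.imwrite("pics/s5.png",cv2.resize(f[120:280,180:350],None,fx=3,fy=3)[:,:,::-1])
E
```

```text
clock: 13.58
eef_pos: [545.6, 84.7, 67.2]
tcp_rot: [-3.138, -0.002, 1.762]
contact_force: [0.0, 0.3, -3.0]
opening: 0.49
grasp_force: 41.0
clock: 13.67
eef_pos: [547.6, 84.9, 70.1]
tcp_rot: [3.141, -0.002, 1.761]
contact_force: [0.4, 0.3, -1.8]
opening: 0.49
grasp_force: 41.0
row [0.0005, -0.0004, 0.2153, 0.0002, -0.0007, -0.0006]
```

View pics/s5.png

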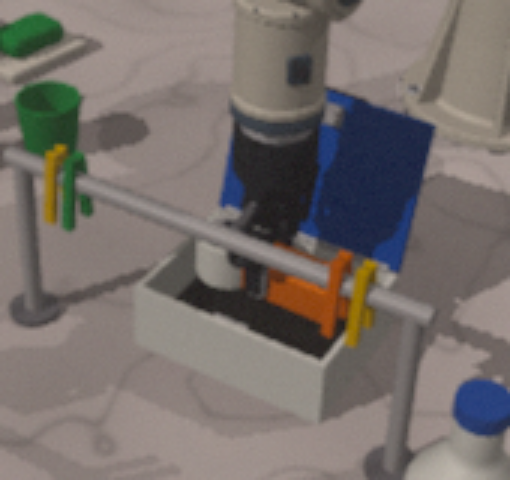

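The shaver is inside the walls, with its head at (220,265) and its handle at (300,285), and nothing is touching. Lowering slowly to the floor.

```bash
python3 -m inch '[[[0,0,0.05,0,0,0],[0,0,0.1,0,0,0],[0,0,0.15,0,0,0],[0,0,0.19,0,0,0],[0,0,0.21,0,0,0],[0,0,0.22,0,0,0],[0,0,0.22,0,0,0]]]'
python3 -m inch '[[[0,0,0.005,0,0,0],[0,0,0.01,0,0,0],[0,0,0.015,0,0,0],[0,0,0.015,0,0,0]]]'
```

```text
clock: 14.3
eef_pos: [548.0, 84.4, 26.0]
tcp_rot: [3.14, -0.002, 1.759]
contact_force: [0.1, -0.0, -2.1]
opening: 0.484
grasp_force: 41.2
clock: 14.63
eef_pos: [548.4, 84.5, 23.6]
tcp_rot: [3.139, -0.002, 1.759]
contact_force: [0.2, 0.4, -2.8]
opening: 0.489
grasp_force: 41.2
```

```bash
python3 -m inch '[[[0,0,0.004,0,0,0],[0,0,0.008,0,0,0],[0,0,0.008,0,0,0],[0,0,0.008,0,0,0]]]'
```

```text
clock: 14.97
eef_pos: [548.6, 84.6, 22.7]
tcp_rot: [3.139, -0.002, 1.759]
contact_force: [-2.1, 1.2, 5.6]
opening: 0.487
grasp_force: 42.3
```

```bash
python3 -m inch '[[[0,0,0,0,0,0],[0,0,0,0,0,0],[0,0,0,0,0,0],[0,0,0,0,0,0],[0,0,-0.02,0,0,0],[0,0,-0.06,0,0,0],[0,0,-0.12,0,0,0],[0,0,-0.2,0,0,0]]]' 0.5
python3 -m inch '[[[0,0,-0.12,0,0,0],[0,0,-0.25,0,0,0],[0,0,-0.4,0,0,0],[0,0,-0.55,0,0,0],[0,0,-0.7,0,0,0],[0,0,-0.85,0,0,0],[0,0,-1,0,0,0],[0,0,-1,0,0,0]]]'
python3 - <<'E'
from h import *
f=r.grab_frame("wrist");g=r.grab_frame("scene");cv2.imwrite("pics/e.png",np.hstack([cv2.resize(f,(400,300)),cv2.resize(g[90:285,150:410],(400,300))])[:,:,::-1])
E
```

```text
clock: 15.63
eef_pos: [547.8, 84.3, 62.6]
tcp_rot: [3.14, -0.002, 1.759]
contact_force: [0.2, -0.0, -0.5]
opening: 0.75
grasp_force: 0.0
clock: 16.3
eef_pos: [550.7, 84.3, 269.6]
tcp_rot: [3.129, -0.001, 1.759]
contact_force: [1.3, -0.2, 0.0]
opening: 0.748
grasp_force: 0.0
```

View pics/e.png

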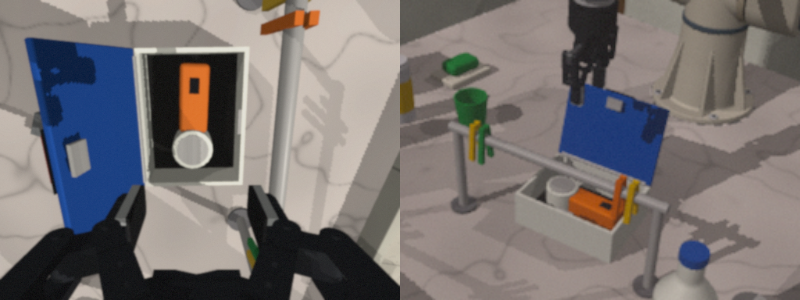

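The shaver lies flat in the case (wrist view, handle at (194,95) and head at (192,150)). The lid stands open and the gripper is clear.

```bash
python3 -m inch '[[[0,0,0,0,0,0],[0,0,0,0,0,0],[0,0,0,0,0,0]]]'; python3 -c "
from rig import r
print(r.sign_off())"
```

```text
clock: 16.65
eef_pos: [547.1, 83.8, 260.8]
tcp_rot: [3.141, -0.002, 1.759]
contact_force: [-0.3, -0.5, 0.1]
opening: 0.749
grasp_force: 0.0
the job is handed in; nothing more can be done
None
```

I let the lid up to fully open under the fingertips, and the shaver now lies flat and right way up in the case, with the gripper clear; the job is handed in at about 17 s, but the hand-in gave no verdict.

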